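# Match the blue iron's heat step and switch it on

## Task

On the sloping two-iron heat controller, push the blue selector round with a fingertip against its pointer bar, click by click and without gripping it, until it stands at the same heat step as the wood-coloured selector. Then switch the blue iron on by pressing the green-marked end of its rocker down until it snaps over. Be gentle with the selector, leave the wood-coloured channel as it is set, and do not shift or pick up the glue bottle and brass weight beside it.

Things in the scene. Friction and masses are not known exactly. Their poses are not given: they have to be found in the camera images.
- console: Two-iron heat controller, fixed to the table: dark box 164 mm deep (x), 236 mm wide (y); origin under its centre on the table, front (-x) towards the robot. Its charcoal panel slopes up by 10 degrees away from the robot, 58 mm above the table in the middle (44 mm at the front edge, 72 mm at the rear). Rocker frames stand 3.5 mm above the panel.
- blue_selector: Blue heat selector on the panel's right (-y) half: black bar 60 x 12 mm, 7 to 30 mm above the panel, over a blue disc 49 mm across. Origin on its axis at the bar's top; x along the bar to the white-lined pointer end (36 mm; tail 24 mm), z the axis, square to the panel. 8 clicks, 0.449 rad apart: off (x along the controller's +y), then clockwise steps 1 to 7. Starts at off, step 1 or 2.
- wood_selector: Wood-coloured heat selector on the panel's left (+y) half: black bar 60 x 12 mm, 7 to 30 mm above the panel, over a wood disc 49 mm across. Origin on its axis at the bar's top; x along the bar to the white-lined pointer end (36 mm; tail 24 mm), z the axis, square to the panel. 8 clicks, 0.449 rad apart: off (x along the controller's +y), then clockwise steps 1 to 7. At step 3, 4, 5 or 6.
- blue_tip (a point): Top of the pointer end of the blue selector's bar, 36 mm from the axis, 30 mm above the panel. About 5 N pushed square to the bar 26 mm from the axis moves the selector off a click; past half-way it snaps into the next by itself and stays. White bar and seven growing dots on the panel mark the 8 positions.
- wood_tip (a point): Top of the pointer end of the wood-coloured selector's bar, 36 mm from the axis, 30 mm above the panel.
- blue_rocker (a joint): Rocker switch of the blue iron, white, 48 x 22 mm, on the panel's right (-y) half, pivot 74 mm in front of (nearer the robot than) that selector's axis; it tips front to back. Rad: 0 = off (rear, green-marked end raised), 0.4 = on (rear end down). It snaps either way past 0.2 and stays. Starts off; about 4 N on the rear end tips it.
- blue_rocker_on (a point): Point on top of the blue rocker's rear, green-marked end, 17 mm behind its pivot; here it is pressed down. It lies about 14 mm above the panel when off and about 7 mm when on.
- wood_rocker (a joint): Rocker switch of the wood-coloured iron, white, 48 x 22 mm, on the panel's left (+y) half, pivot 74 mm in front of (nearer the robot than) that selector's axis; it tips front to back. Rad: 0 = off (rear, green-marked end raised), 0.4 = on (rear end down). It snaps either way past 0.2 and stays. Starts on and stays on.
- glue: White glue bottle with orange nozzle, 44 mm across, 126 mm tall, left of the controller; origin under its centre. Loose; leave it where it is.
- weight: Brass paperweight with a knob on top, 35 x 60 x 50 mm, left of the controller; origin under its centre. Loose; leave it where it is.

How it is judged:
On the way, in this order (a step that is already met when the one before it is completed fails the run):
1. the blue selector rests at the wood selector's step while the blue rocker is still off (angle between the x axis of blue_selector and the x axis of wood_selector, either way round below 0.13 rad and value of joint blue_rocker below 0.1 rad), for 0.2 s.
2. the blue rocker is snapped over to on (value of joint blue_rocker above 0.33 rad), for 0.2 s.
At the end, for the whole second after the job is handed in: The blue selector rests at the wood-coloured selector's step (pointers parallel within 0.13 rad), the blue rocker is snapped on (over 0.33 rad), the wood-coloured channel is as it was, and the glue bottle and brass weight stand where they were (within 15 mm) (angle between the x axis of blue_selector and the x axis of wood_selector, either way round below 0.13 rad and value of joint each of blue_rocker, wood_rocker above 0.33 rad and distance of wood_tip from where it was at the start of the episode below 0.008 m and distance of each of glue, weight from where it was at the start of the episode below 0.015 m); the robot touches nothing.
It fails at once if the blue selector is gripped or forced (over 25 N between fingers and selector) (contact force between the fingers and blue_selector above 25 N).
It fails at once if the wood-coloured selector or its rocker is disturbed (distance of wood_tip from where it was at the start of the episode above 0.008 m or value of joint wood_rocker below 0.2 rad).
It fails at once if the glue bottle or the brass weight is shifted or lifted by more than 15 mm (distance of any of glue, weight from where it was at the start of the episode above 0.015 m).
It also fails if it takes over 61 s, if anything falls off the work surface, if the arm or the gripper's body presses on something with over 40 N, if the wrist force passes 120 N, or if a joint passes its speed limit or range.

## Robot

A 7-joint arm with a two-finger parallel gripper is mounted at the origin on the work surface; the furniture and walls round the work are solid. World frame = base frame: x ahead of the robot, y to its left, z up, the work surface at z = 0. Lengths are in m, angles in rad, forces in N, time in s.
With the tool pointing down it reaches from about 0.425 to 0.975 m from the base axis. Payload 16.7 kg.
Tool frame: the origin (TCP) lies at the very end of the fingers, on their centre line; the grasp point (between the pads) lies 19 mm behind it (r.grip_depth is the distance from the TCP to the grasp point, in m); z points along the fingers, y is the line along which they close (so a half turn about z gives the same grasp; the last joint's range is limited). The gripper opens to 85 mm and grips with 20 to 120 N. Pads are 22 mm wide; open, the fingers measure 114 mm over their backs; the gripper's body (76 mm by 85 mm) begins 54 mm behind the grasp point. The pads swing forward as they close: fully open they stand 13 mm farther back than shut.
Start: joints at [1.052, 0.426, 0.074, 1.606, -0.034, 1.111, -0.067], TCP at [0.244, -0.629, 0.231] pointing down, gripper open.
Joint ranges: [-2.85, 2.85], [-0.5, 2.14], [-1.23, 1.37], [0.21, 2.46], [-1.02, 4.16], [0.16, 2.05], [-2.73, 2.73]. Speed limits (rad/s): [1.89, 1.89, 2.39, 2.39, 3.01, 3.01, 3.01].

## Interface

Orientations are given as a unit quaternion [x, y, z, w].
In Python, from workcell import r, imaging gives the robot as it stands. The module is installed in compiled form; this text tells all that it offers.
- The arm moves only by the tool drive_tool, never from a script. Its argument "rows" is a list of rows, each a list of 2 entries, a list of its own where there are three numbers: the shift along the tool's x, y, z in units of 50 mm (1.0 is 50 mm), then the turn about the tool's z in units of 6 degrees (1.0 is 6 degrees). In form: [[[dx, dy, dz], twist], ...]. A call has 1 to 10 rows; each row shifts and turns the commanded pose from where the row before left it, along the tool's axes as they then stand; what a row does not reach is not made up. A row lasts 1/10 s, in which the tool goes at most 50 mm and 8.59 degrees, less where a joint would pass 70% of its speed; a pose out of reach is approached as far as the arm can. A call is refused whole if a number of a shift passes 1 or a number of a turn 1, either way. A call with a gripper value outside its range is refused whole. "jaw" is the closure, from -1 (fully open) to 1 (shut), set as the call begins (left out, the last holds). The fingers move at their own pace and stop on an object; "grip_force" is the grip in N (left out, the last holds). Time passes only in rows, so rows that do not move let the fingers close. It gives the time, the measured TCP pose, the force, the opening and the grip force at its end, in the units of the state.
- r.observe(): the state, without advancing time (a new reading comes with each control period).
- imaging.snapshot(name): name is "scene" or "top"; returns a dict with "image" (420x560x3 uint8, blue, green, red), "depth" (420x560 float32, m along the optical axis (not along the pixel's ray), 0 where there is no reading), "vertical_fov" (degrees; the focal length in pixels is half the picture's height over the tangent of half this angle, whatever the lens; pixels are square), "cx", "cy" (the principal point, pixels), "camera_from_world" (4x4, takes a point from world to camera coordinates). Camera axes: x right, y up, looking along -z (the intrinsics and any distortion apply to the point x, -y, -z); pixel columns grow to the right and rows downward; lengths in m; the calibration is good to about 2 mm. A picture is of the moment at which its call begins.
- r.sign_off(): hands the job in; it is judged then, once.
The state is a dict: "clock": time; "joint_positions": joint angles; "dq": joint speeds; "joint_torque": joint torques, N m; "position": TCP position; "ee_rot": TCP orientation; "wrist_force": force on the tool from outside, world axes, zero at the start; "moment": the same for the moment, N m; "gripper_width": finger opening in m; "finger_force": force on a finger pad.
Only numpy, scipy, OpenCV 4.12 (cv2) and the standard library are available. Lean on these libraries where they do the work, as an engineer would, in place of code of your own. Each camera call takes 0.05 s, during which the arm holds its last target. There are 200 camera calls.

## Working session

There is one attempt and no reset: what is moved stays moved. The work goes in short steps, Python scripts to look and compute and a tool call to move; the robot and the scene stay as the last step left them, time stands still between calls to the robot, and variables do not carry over. Pictures are saved under pics/ and viewed, at most 10 in all, crops included, and the job is handed in when it is done.

Besides the shell and the picture viewer there is one more tool, called after "Request:" by a JSON object that holds its "api" and its "payload". drive_tool: Moves the arm, as the interface text tells. Its arguments: {"type":"object","properties":{"rows":{"type":"array"},"jaw":{"type":"number"},"grip_force":{"type":"number"}},"required":["rows"]}

```bash
mkdir -p pics
cat > h.py <<'E'
from workcell import r, imaging
import numpy as np, cv2
def snap(n):
    s=imaging.snapshot(n); s['f']=210/np.tan(np.radians(s['vertical_fov'])/2); return s
def pts(s):
    d=s['depth']; v,u=np.mgrid[:420,:560]
    c=np.stack([(u-s['cx'])/s['f']*d,-(v-s['cy'])/s['f']*d,-d,np.ones_like(d)],-1)
    return (c@np.linalg.inv(s['camera_from_world']).T)[...,:3]
E
python3 - <<'E'
from h import *
o=r.observe(); print(o['position'],o['ee_rot'],o['clock'],o['gripper_width'])
for n in('top','scene'):
    s=snap(n); cv2.imwrite(f'pics/{n}0.png',s['image']); print({k:v for k,v in s.items() if k not in('image','depth')})
    np.savez(f'{n}0.npz',img=s['image'],P=pts(s),d=s['depth'])
E
```

```text
[ 0.2437529  -0.62899395  0.23059038] [ 9.82962619e-01  1.83804357e-01 -1.74969426e-04 -6.45322303e-04] 0.0 0.08544998454498329
{'vertical_fov': 57.543445223707536, 'cx': 283.6303953817992, 'cy': 213.9830040300038, 'camera_from_world': array([[-7.13901896e-04, -9.99967940e-01,  7.97556456e-03,
        -9.95976160e-02],
       [ 9.90179111e-01,  4.08138261e-04,  1.39804012e-01,
        -4.58616722e-01],
       [-1.39802785e-01,  7.99704377e-03,  9.90147074e-01,
        -8.81378850e-01],
       [ 0.00000000e+00,  0.00000000e+00,  0.00000000e+00,
         1.00000000e+00]]), 'f': np.float64(382.4355494600396)}
{'vertical_fov': 45.036507666242215, 'cx': 288.45308773522027, 'cy': 210.55007119478506, 'camera_from_world': array([[-8.67895616e-01, -4.96746276e-01,  5.80972507e-04,
         3.58925964e-01],
       [ 3.54948451e-01, -6.19332961e-01,  7.00312987e-01,
        -2.79590079e-01],
       [-3.47518053e-01,  6.08004787e-01,  7.13835683e-01,
        -8.10601618e-01],
       [ 0.00000000e+00,  0.00000000e+00,  0.00000000e+00,
         1.00000000e+00]]), 'f': np.float64(506.5283515212246)}
```

View pics/top0.png

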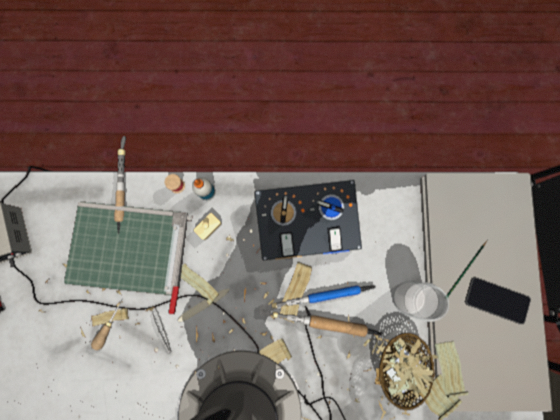

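View pics/scene0.png

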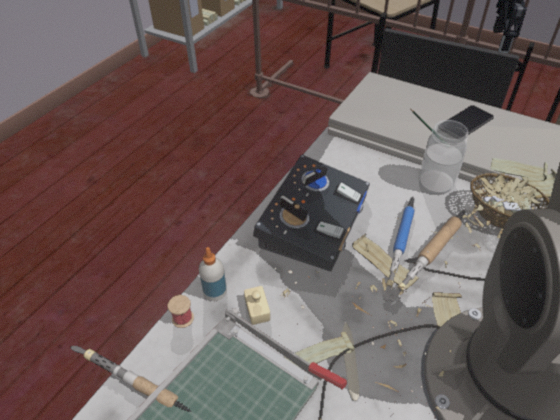

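The top view shows the console at about (256–360, 182–258), with the blue disc near (332, 207), the wood disc near (284, 211) and the rockers at (335, 238) and (287, 243). The scene view shows the selectors at (316, 180) and (294, 213). I'll crop in on both.

Run:
```python
from h import *
a=np.load('top0.npz');b=np.load('scene0.npz')
A=cv2.resize(a['img'][175:265,250:370],None,fx=6.6,fy=6.6,interpolation=cv2.INTER_CUBIC)
cv2.imwrite('pics/c1.png',A)
B=cv2.resize(b['img'][150:270,250:380],None,fx=5,fy=5,interpolation=cv2.INTER_CUBIC)
cv2.imwrite('pics/c2.png',B)
P=a['P'];img=a['img'].astype(int)
# panel plane
m=np.zeros((420,560),bool);m[186:255,262:355]=1
m&=(img.max(-1)<70)&(a['d']>0)
Q=P[m]; 
for _ in range(5):
    c,*_r=np.linalg.lstsq(np.c_[Q[:,:2],np.ones(len(Q))],Q[:,2],rcond=None)
    Z=P[m]; e=Z[:,2]-np.c_[Z[:,:2],np.ones(len(Z))]@c; Q=Z[abs(e)<.004]
print(c,len(Q),e.std(), np.degrees(np.arctan(np.hypot(c[0],c[1]))),np.degrees(np.arctan2(c[1],c[0])))
# console outline from depth: height over table >.03
hm=((P[...,2]>.035)&(P[...,2]<.12)&(a['d']>0)).astype(np.uint8); hm[:, :245]=0;hm[:,370:]=0;hm[270:]=0;hm[:175]=0
k=cv2.findContours(hm,0,1)[0];k=max(k,key=cv2.contourArea)
H=P[hm>0]; print(cv2.minAreaRect(H[:,:2].astype(np.float32)),cv2.minAreaRect(k))
hsv=cv2.cvtColor(a['img'],cv2.COLOR_BGR2HSV)
for n,mm in(('blue',(hsv[...,0]>100)&(hsv[...,0]<130)&(hsv[...,1]>150)),('white',(img.min(-1)>130))):
    mm=mm.copy();mm[:, :260]=0;mm[:,356:]=0;mm[255:]=0;mm[:185]=0
    nn,l,st,ce=cv2.connectedComponentsWithStats(mm.astype(np.uint8))
    for i in range(1,nn):
        if st[i,4]>15: print(n,st[i],ce[i],np.median(P[l==i],0))
```

```text
[ 0.16955304  0.01733822 -0.0139585 ] 2925 0.006189455235388719 9.672391059151757 5.838677320954128
((0.44292765855789185, -0.1560785472393036), (0.16379612684249878, 0.23607422411441803), 6.620123386383057) ((307.77435302734375, 219.46951293945312), (70.89704132080078, 101.26570892333984), 83.6598129272461)
blue [322 197  19  20 230] [331.39565217 206.93043478] [ 0.46691174 -0.20859279  0.07077561]
white [323 213  19   7  52] [332.11538462 216.82692308] [ 0.44771516 -0.21293771  0.05927335]
white [330 229  11  21 204] [335.13235294 238.93627451] [ 0.39671561 -0.21743837  0.06031007]
white [282 235  10  15  96] [286.52083333 241.95833333] [ 0.38974052 -0.10708305  0.06036146]
white [316 250  40   5  94] [342.12765957 252.86170213] [ 3.66926067e-01 -2.49637797e-01  3.45444008e-04]
```

View pics/c1.png

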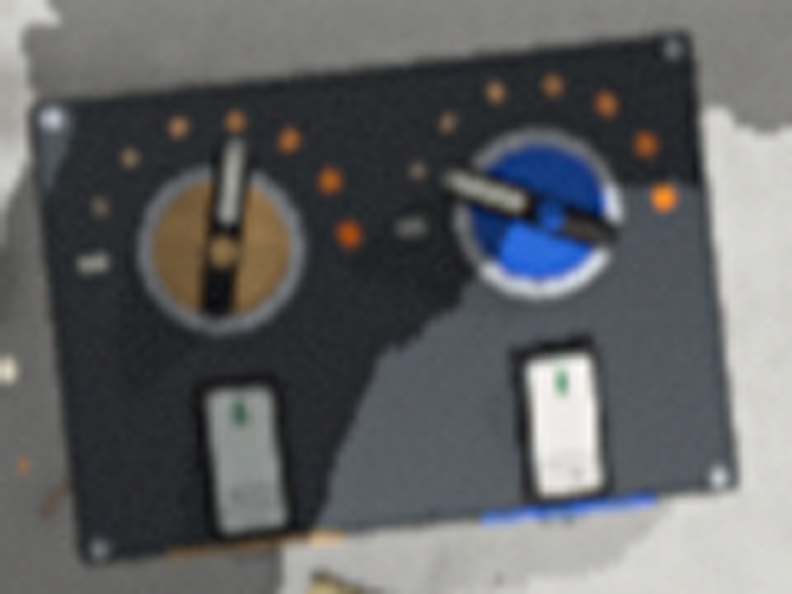

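View pics/c2.png

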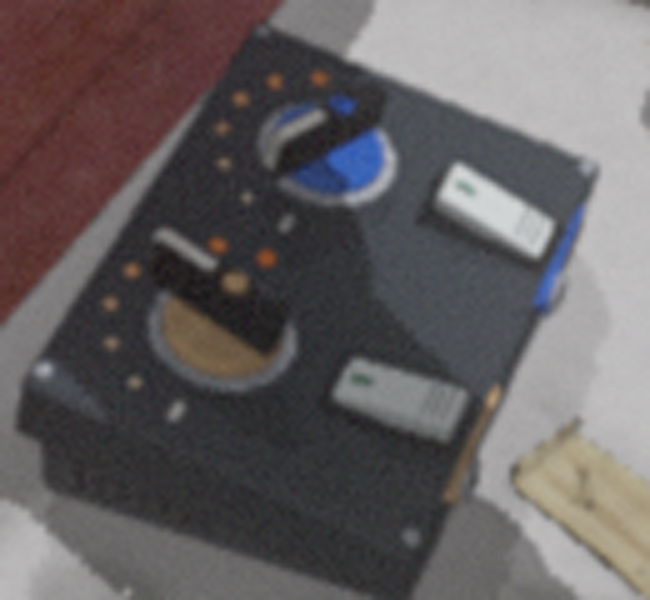

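```bash
cat > geo.py <<'E'
from h import *
a=np.load('top0.npz')
yaw=np.radians(6.3); t=np.radians(10)
ex=np.array([np.cos(yaw)*np.cos(t),np.sin(yaw)*np.cos(t),np.sin(t)]);ey=np.array([-np.sin(yaw),np.cos(yaw),0]);n=np.cross(ex,ey)
O=np.array([.4429,-.1561,.058])
T=np.array([[-7.13901896e-04,-9.99967940e-01,7.97556456e-03,-9.95976160e-02],[9.90179111e-01,4.08138261e-04,1.39804012e-01,-4.58616722e-01],[-1.39802785e-01,7.99704377e-03,9.90147074e-01,-8.81378850e-01],[0,0,0,1]])
C=np.linalg.inv(T)
def ray(u,v,h):  # onto panel plane raised by h
    d=C[:3,:3]@np.array([(u-283.63)/382.436,-(v-213.983)/382.436,-1]);o=C[:3,3]
    return o+d*(((O+n*h-o)@n)/(d@n))
def loc(p): q=p-O; return np.array([q@ex,q@ey,q@n])*1000
E
cat > m.py <<'E'
from geo import *
cr=lambda x,y:(250+(x+.5)/6.6-.5,175+(y+.5)/6.6-.5)
for nm,x,y,h in[('blue ring',540,213,.005),('wood ring',222,250,.005),('blue hub',550,215,.031),('wood hub',223,250,.031),('btip',452,178,.03),('btail',607,234,.03),('wtip',235,142,.03),('wtail',217,308,.03),('brock',564,425,.011),('brear',559,352,.014),('bfront',573,495,.011),('green',561,382,.014),
 ('c1',52,118,0),('c2',674,48,0),('c3',98,549,0),('c4',719,476,0)]:
    p=ray(*cr(x,y),h);print(nm,p.round(4),loc(p).round(1))
P=a['P']
L=(P-O)@np.stack([ex,ey,n],1)*1000
ok=(a['d']>0)
for nm,c in(('blue',(332,207)),('wood',(284,212))):
    m=np.zeros(ok.shape,bool);m[c[1]-16:c[1]+16,c[0]-18:c[0]+18]=1
    q=L[m&ok&(L[...,2]>22)&(L[...,2]<40)];print(nm,len(q),np.median(q[:,2]),cv2.minAreaRect(q[:,:2].astype(np.float32)))
    mu=q.mean(0);w=np.linalg.svd(q[:,:2]-mu[:2])[2][0];print(mu,np.degrees(np.arctan2(w[1],w[0])))
q=L[(ok)&(abs(L[...,0])<75)&(abs(L[...,1])<110)];print('panel h',np.median(q[:,2]))
E
python3 m.py
```

```text
blue ring [ 0.4704 -0.2096  0.0669] [ 22.7 -56.2   5. ]
wood ring [ 0.4573 -0.0984  0.0667] [21.9 55.7  5. ]
blue hub [ 0.4657 -0.2096  0.0924] [ 22.5 -55.7  31. ]
wood hub [ 0.4536 -0.0986  0.0925] [22.7 56.  31. ]
btip [ 0.4781 -0.1763  0.0942] [ 38.5 -23.9  30. ]
btail [ 0.4595 -0.2292  0.09  ] [ 13.9 -74.5  30. ]
wtip [ 0.4898 -0.1026  0.0977] [58.5 48.  30. ]
wtail [ 0.4344 -0.0966  0.0881] [ 3.3 60.1 30. ]
brock [ 0.3968 -0.2176  0.0599] [-51.5 -56.1  11. ]
brear [ 0.4216 -0.2153  0.0673] [-25.7 -56.5  14. ]
bfront [ 0.3727 -0.2209  0.0556] [-76.2 -56.7  11. ]
green [ 0.4113 -0.216   0.0655] [-36.1 -56.1  14. ]
c1 [ 0.5033 -0.039   0.0709] [ 74.  109.7   0. ]
c2 [ 0.5285 -0.2573  0.071 ] [  75.1 -110.    -0. ]
c3 [ 0.3543 -0.0549  0.0444] [-78.1 110.3   0. ]
c4 [ 0.3799 -0.2743  0.0447] [ -76.8 -110.5    0. ]
blue 141 30.250136033279958 ((26.98487663269043, -49.37939453125), (59.83283233642578, 11.910552978515625), 64.32853698730469)
[ 27.00732352 -49.11259935  30.04180083] -115.21206857788157
wood 144 29.971558390054074 ((30.033605575561523, 54.678985595703125), (11.92041015625, 59.41440200805664), 77.50297546386719)
[29.94163475 54.8212075  29.96148076] 166.91700099696004
panel h 0.8258356513697961
```

```bash
cat > plan.py <<'E'
from geo import *
import sys
from scipy.spatial.transform import Rotation as R
A=np.array([22.5,-56.])/1000
def W(l): return O+l[0]*ex+l[1]*ey+l[2]*n
def push(s,gap=0,lead=6,r0=.022,drop=.014):
    f=np.radians(90-25.73*s);u=np.array([np.cos(f),np.sin(f)]);v=np.array([-u[1],u[0]])
    p=W([*(A+r0*u+(.017+gap)*v),.03]);p[2]-=drop
    return np.array([*p,np.degrees(yaw)+np.degrees(f)-90-lead])
def cur():
    o=r.observe();M=R.from_quat(o['ee_rot']).as_matrix()
    return np.array([*o['position'],np.degrees(np.arctan2(M[1,0],M[0,0]))]),M,o
def delta(a,b):
    y=np.radians(a[3]);M=np.array([[np.cos(y),np.sin(y),0],[np.sin(y),-np.cos(y),0],[0,0,-1]])
    return (M.T@(b[:3]-a[:3])/.05).round(3),round((a[3]-b[3])/6,3)
E
python3 - <<'E'
from plan import *
c,M,o=cur();print(c)
g=push(1,.012);print(g,delta(c,g))
for s in(1,1.6,2.6,3.6):print(s,push(s))
st=[push(s) for s in np.arange(1,3.7,3/25.73)]
print([delta(p,q) for p,q in zip(st[:-1:5],st[1::5])])
for nm in('top0','scene0'):
    P=np.load(nm+'.npz')['P'];x,y,z=P[...,0],P[...,1],P[...,2]
    m=(x>.15)&(x<.6)&(y>-.58)&(y<.0)&(z>.1)&(z<.6);print(nm,m.sum(),z[m].max() if m.any() else 0, P[m][z[m].argmax()] if m.any() else 0)
    d=np.load(nm+'.npz')['d']; print('nodata',((d==0)).sum())
E
```

```text
[ 0.2438175  -0.62901386  0.23068408 21.18655392]
[  0.44611177  -0.17948026   0.07457331 -25.43      ] (array([ 7.022, -6.921,  3.122]), np.float64(7.769))
1 [  0.45726511  -0.18349014   0.07645048 -25.43      ]
1.6 [  0.46449518  -0.18213571   0.07774385 -40.868     ]
2.6 [  0.4765071   -0.18431368   0.07980694 -66.598     ]
3.6 [ 4.86413941e-01 -1.91565812e-01  8.14029122e-02 -9.23280000e+01]
[(array([ 0.021, -0.019, -0.005]), np.float64(0.5)), (array([ 0.021, -0.019, -0.005]), np.float64(0.5)), (array([ 0.021, -0.019, -0.005]), np.float64(0.5)), (array([ 0.021, -0.019, -0.004]), np.float64(0.5)), (array([ 0.022, -0.019, -0.003]), np.float64(0.5))]
top0 868 0.2601126688326706 [ 0.22954839 -0.57329674  0.26011267]
nodata 934
scene0 1927 0.3509305632970818 [ 0.22490613 -0.56645525  0.35093056]
nodata 901
```

Request:
{"api": "drive_tool", "payload": {"rows": [[[0.5,-0.5,0],0],[[0.5,-0.5,0],0],[[0.5,-0.5,0],0],[[0.5,-0.5,0],0],[[0.5,-0.5,0],0],[[0.5,-0.5,0],0],[[0.5,-0.5,0],0],[[0.5,-0.5,0],0],[[0.5,-0.5,0],0],[[0.5,-0.5,0],0]], "jaw": 1}}

```text
clock: 1.1
position: [0.3869, -0.3044, 0.2312]
ee_rot: [0.983, 0.184, -0.0, -0.0]
wrist_force: [1.5, -0.0, 0.3]
gripper_width: -0.0
finger_force: 0.0
```

Request:
{"api": "drive_tool", "payload": {"rows": [[[0.5,-0.48,0],0],[[0.5,-0.48,0],0],[[0.5,-0.48,0],0],[[0.5,-0.48,0],0],[[0,0,0],0.97],[[0,0,0],0.97],[[0,0,0],0.97],[[0,0,0],0.97],[[0,0,0],0.97],[[0,0,0],0.97]]}}

```text
clock: 2.1
position: [0.4451, -0.1802, 0.2311]
ee_rot: [0.993, -0.122, -0.0, -0.0]
wrist_force: [-0.2, 1.1, -0.2]
gripper_width: -0.0003
finger_force: 0.0
```

Request:
{"api": "drive_tool", "payload": {"rows": [[[0,0,0],0.97],[[0,0,0],0.97],[[0,0,0],0],[[0,0,0],0]]}}

```text
clock: 2.5
position: [0.4451, -0.1802, 0.2312]
ee_rot: [0.976, -0.218, -0.0, -0.0]
wrist_force: [-0.2, 0.0, -0.7]
gripper_width: -0.0002
finger_force: 0.0
```

```bash
cat > st.py <<'E'
from plan import *
c,M,o=cur();print(c,M[2].round(3),o['clock'],np.round(o['wrist_force'],2),o['gripper_width'])
E
cat > p1.py <<'E'
from st import *
print(delta(c,push(1,.012)))
E
python3 p1.py
```

```text
[  0.44514098  -0.18017181   0.23120312 -25.19222502] [-0. -0. -1.] 2.5 [-0.16  0.04 -0.67] -0.0002476050129485987
(array([ 0.012, -0.021,  3.133]), np.float64(0.04))
```

Request:
{"api": "drive_tool", "payload": {"rows": [[[0,-0.02,0.4],0],[[0,0,0.4],0],[[0,0,0.4],0],[[0,0,0.4],0],[[0,0,0.4],0],[[0,0,0.4],0],[[0,0,0.3],0],[[0,0,0.2],0],[[0,0,0.2],0],[[0,0,0],0]]}}

```text
clock: 3.5
position: [0.4452, -0.1792, 0.0755]
ee_rot: [0.976, -0.219, -0.001, -0.0]
wrist_force: [-0.5, -0.1, -0.2]
gripper_width: 0.0001
finger_force: 0.0
```

Run:
```python
from p1 import *
ims=[]
for nm,(v,u,w) in(('top',(165,245,130)),('scene',(130,240,150))):
    s=snap(nm);np.savez(nm+'1.npz',img=s['image'],P=pts(s))
    ims.append(cv2.resize(s['image'][v:v+w*3//4+20,u:u+w],(400,400),interpolation=cv2.INTER_CUBIC))
cv2.imwrite('pics/d1.png',np.hstack(ims))
```

```text
[  0.44523481  -0.17918466   0.07545752 -25.31935989] [-0.001  0.    -1.   ] 3.5 [-0.46 -0.08 -0.24] 0.00010389831726141667
(array([ 0.018, -0.002,  0.018]), np.float64(0.018))
```

View pics/d1.png

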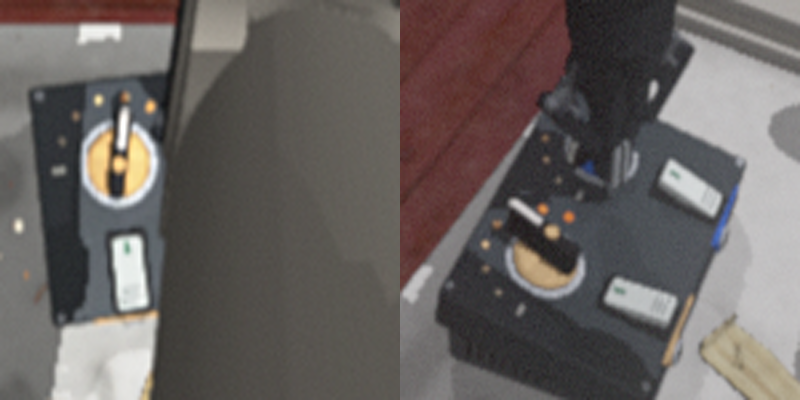

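The top view is hidden by the gripper. The scene view shows the closed finger standing just in front of the blue bar, at about crop (610, 165), and touching nothing. Next I close the gap and push one click.

Request:
{"api": "drive_tool", "payload": {"rows": [[[0.05,0.005,0],0],[[0.05,0.005,0],0],[[0.05,0.005,0],0],[[0.05,0.005,0],0],[[0.03,0,0],0],[[0,0,0],0]]}}

```text
clock: 4.2
position: [0.4558, -0.1853, 0.0764]
ee_rot: [0.976, -0.22, 0.0, -0.0]
wrist_force: [0.3, -0.8, -0.1]
gripper_width: 0.0003
finger_force: 0.0
```

Request:
{"api": "drive_tool", "payload": {"rows": [[[0.021,-0.019,-0.005],0.5],[[0.021,-0.019,-0.005],0.5],[[0,0,0],0]]}}

```text
clock: 4.5
position: [0.4575, -0.1842, 0.0765]
ee_rot: [0.963, -0.271, -0.001, 0.0]
wrist_force: [-4.2, 1.2, 0.4]
gripper_width: 0.0
finger_force: 1.8
```

Request:
{"api": "drive_tool", "payload": {"rows": [[[0.021,-0.019,-0.005],0.5],[[0.021,-0.019,-0.005],0.5],[[0,0,0],0]]}}

```text
clock: 4.8
position: [0.4608, -0.1837, 0.0771]
ee_rot: [0.947, -0.32, -0.0, -0.0]
wrist_force: [-1.7, 0.8, -0.4]
gripper_width: -0.0004
finger_force: 1.3
```

```bash
cat > p2.py <<'E'
from st import *
for s in (1.6,1.8,2.2):print(s,delta(c,push(s)))
E
python3 p2.py
```

```text
[  0.46077866  -0.1837299    0.07711753 -37.33446025] [-0.001  0.    -1.   ] 4.8 [-1.67  0.78 -0.44] -0.00041935854066829154
1.6 (array([ 0.04 , -0.07 , -0.013]), np.float64(0.589))
1.8 (array([ 0.079, -0.1  , -0.021]), np.float64(1.447))
2.2 (array([ 0.164, -0.149, -0.038]), np.float64(3.162))
```

Request:
{"api": "drive_tool", "payload": {"rows": [[[0.02,-0.03,-0.005],0.5],[[0.02,-0.03,-0.005],0.5],[[0,0,0],0]]}}

```text
clock: 5.1
position: [0.4652, -0.1829, 0.0781]
ee_rot: [0.93, -0.369, 0.001, -0.0]
wrist_force: [-0.2, -0.3, -0.6]
gripper_width: 0.0
finger_force: 0.0
```

Request:
{"api": "drive_tool", "payload": {"rows": [[[0.02,-0.02,-0.005],0.5],[[0.02,-0.02,-0.005],0.5],[[0.02,-0.02,-0.005],0.5],[[0,0,0],0]]}}

```text
clock: 5.5
position: [0.469, -0.183, 0.0787]
ee_rot: [0.898, -0.44, 0.0, -0.0]
wrist_force: [-0.5, 0.1, -0.5]
gripper_width: 0.0002
finger_force: 0.2
```

Request:
{"api": "drive_tool", "payload": {"rows": [[[0.02,-0.02,-0.005],0.5],[[0.02,-0.02,-0.005],0.5],[[0,0,0],0]]}}

```text
clock: 5.8
position: [0.4709, -0.1829, 0.0787]
ee_rot: [0.874, -0.487, -0.001, 0.0]
wrist_force: [-4.4, 2.5, -0.2]
gripper_width: 0.0
finger_force: 2.3
```

```bash
sed -i 's/(1.6,1.8,2.2)/(2.2,2.6,3.1,3.6)/' p2.py; python3 p2.py
```

```text
[  0.4708599   -0.18292489   0.07873487 -58.23532884] [-0.001  0.001 -1.   ] 5.8 [-4.43  2.54 -0.21] 1.7216733946749272e-05
2.2 (array([ 0.008, -0.018, -0.006]), np.float64(-0.322))
2.6 (array([ 0.083, -0.081, -0.021]), np.float64(1.394))
3.1 (array([ 0.191, -0.14 , -0.039]), np.float64(3.538))
3.6 (array([ 0.311, -0.174, -0.053]), np.float64(5.682))
```

Request:
{"api": "drive_tool", "payload": {"rows": [[[0.022,-0.022,-0.005],0.4],[[0.022,-0.022,-0.005],0.4],[[0.022,-0.022,-0.005],0.4],[[0.022,-0.022,-0.005],0.4],[[0,0,0],0]]}}

```text
clock: 6.3
position: [0.4778, -0.1854, 0.0801]
ee_rot: [0.83, -0.558, 0.0, -0.0]
wrist_force: [0.4, 0.3, -0.1]
gripper_width: 0.0002
finger_force: 0.0
```

Request:
{"api": "drive_tool", "payload": {"rows": [[[0.022,-0.018,-0.004],0.5],[[0.022,-0.018,-0.004],0.5],[[0.022,-0.018,-0.004],0.5],[[0,0,0],0]]}}

```text
clock: 6.7
position: [0.4811, -0.1874, 0.0806]
ee_rot: [0.783, -0.621, -0.0, -0.0]
wrist_force: [0.4, 0.8, 0.9]
gripper_width: -0.0001
finger_force: 0.4
```

Request:
{"api": "drive_tool", "payload": {"rows": [[[0.022,-0.018,-0.004],0.5],[[0.022,-0.018,-0.004],0.5],[[0,0,0],0]]}}

```text
clock: 7.0
position: [0.4831, -0.1886, 0.0808]
ee_rot: [0.75, -0.661, -0.0, 0.0]
wrist_force: [-1.1, 3.1, -1.2]
gripper_width: 0.0
finger_force: 2.0
```

```bash
python3 p2.py
```

```text
[ 4.83144126e-01 -1.88555083e-01  8.08493009e-02 -8.27954081e+01] [-0.001  0.001 -1.   ] 7.0 [-1.11  3.12 -1.22] 1.6001129540167118e-05
2.2 (array([-0.143,  0.21 ,  0.037]), np.float64(-4.415))
2.6 (array([-0.101,  0.121,  0.021]), np.float64(-2.7))
3.1 (array([-0.027,  0.022,  0.003]), np.float64(-0.555))
3.6 (array([ 0.068, -0.057, -0.011]), np.float64(1.589))
```

Request:
{"api": "drive_tool", "payload": {"rows": [[[0.021,-0.018,-0.004],0.45],[[0.021,-0.018,-0.004],0.45],[[0.021,-0.018,-0.004],0.45],[[0.021,-0.018,-0.004],0.45],[[0,0,0],0]]}}

```text
clock: 7.5
position: [0.4873, -0.1933, 0.0818]
ee_rot: [-0.685, 0.729, -0.0, -0.0]
wrist_force: [0.6, -0.8, 0.6]
gripper_width: 0.0001
finger_force: 0.0
```

```bash
python3 p2.py
```

```text
[ 4.87346377e-01 -1.93284921e-01  8.18042324e-02 -9.35963295e+01] [ 0.001  0.    -1.   ] 7.5 [ 0.57 -0.78  0.64] 9.52243950896385e-05
2.2 (array([-0.19 ,  0.323,  0.056]), np.float64(-6.215))
2.6 (array([-0.165,  0.228,  0.04 ]), np.float64(-4.5))
3.1 (array([-0.111,  0.117,  0.022]), np.float64(-2.356))
3.6 (array([-0.033,  0.021,  0.008]), np.float64(-0.211))
```

Request:
{"api": "drive_tool", "payload": {"rows": [[[-0.1,0,0],0],[[-0.1,0,0],0],[[0,0,-0.3],0],[[0,0,-0.4],0],[[0,0,-0.4],0],[[0,0,-0.4],0],[[0,0,0],-1],[[0,0,0],-1],[[0,0,0],-1],[[0,0,0],-1]]}}

```text
clock: 8.5
position: [0.4878, -0.1829, 0.1569]
ee_rot: [0.822, -0.569, 0.0, -0.0]
wrist_force: [-0.5, 0.4, -0.0]
gripper_width: -0.0003
finger_force: 0.0
```

Request:
{"api": "drive_tool", "payload": {"rows": [[[0,0,0],-1],[[0,0,0],-1],[[0,0,0],-1],[[0,0,0],-1],[[0,0,0],-1],[[0,0,0],-1],[[0,0,0],-1],[[0,0,0],-1],[[0,0,0],-1],[[0,0,0],-1]]}}

```text
clock: 9.5
position: [0.4878, -0.183, 0.1569]
ee_rot: [0.997, -0.082, 0.0, -0.0]
wrist_force: [-0.3, 0.2, 0.2]
gripper_width: 0.0001
finger_force: 0.0
```

Request:
{"api": "drive_tool", "payload": {"rows": [[[0,0,0],-1],[[0,0,0],-1],[[0,0,0],-0.7],[[0,0,0],0],[[0,0,0],0]]}}

```text
clock: 10.0
position: [0.4878, -0.1832, 0.1569]
ee_rot: [0.998, 0.055, 0.0, -0.0]
wrist_force: [-0.6, -1.1, -0.1]
gripper_width: 0.0001
finger_force: 0.0
```

```bash
cat > p3.py <<'E'
from st import *
def rk(h): return np.array([*W([-.036,-.056,h]),6.3])
for h in(.06,.014,.007):print(h,rk(h),delta(c,rk(h)))
E
python3 p3.py
python3 - <<'E'
from h import *
s=snap('scene');cv2.imwrite('pics/e1.png',cv2.resize(s['image'][130:270,240:390],None,fx=4,fy=4,interpolation=cv2.INTER_CUBIC))
E
```

```text
[ 0.48777874 -0.18321413  0.15690277  6.33087087] [ 0. -0. -1.] 10.0 [-0.59 -1.05 -0.09] 0.00013409294515411563
0.06 [ 0.40345017 -0.21679554  0.11083713  6.3       ] (array([-1.75 ,  0.482,  0.921]), np.float64(0.005))
0.014 [ 0.41138975 -0.21591901  0.06553597  6.3       ] (array([-1.591,  0.482,  1.827]), np.float64(0.005))
0.007 [ 0.41259795 -0.21578562  0.05864232  6.3       ] (array([-1.566,  0.482,  1.965]), np.float64(0.005))
```

View pics/e1.png

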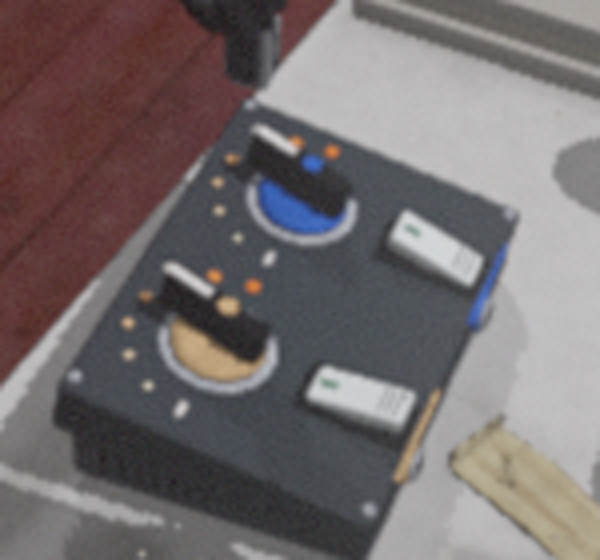

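The bars are now parallel, blue at (300, 170) and wood at (215, 310), and the blue rocker at (435, 248) is still off. Next is the rocker.

Request:
{"api": "drive_tool", "payload": {"rows": [[[-0.4,0.12,0],0],[[-0.4,0.12,0],0],[[-0.4,0.12,0],0],[[-0.38,0.12,0],0],[[0,0,0.4],0],[[0,0,0.4],0],[[0,0,0.4],0],[[0,0,0.3],0],[[0,0,0.15],0],[[0,0,0],0]]}}

```text
clock: 11.05
position: [0.4113, -0.2161, 0.0739]
ee_rot: [0.998, 0.056, -0.001, -0.0]
wrist_force: [-0.1, -0.6, -0.2]
gripper_width: -0.0002
finger_force: 0.0
```

Request:
{"api": "drive_tool", "payload": {"rows": [[[0,0,0.05],0],[[0,0,0.05],0],[[0,0,0.05],0],[[0,0,0.04],0],[[0,0,0],0]]}}

```text
clock: 11.55
position: [0.4126, -0.2161, 0.0651]
ee_rot: [0.998, 0.056, 0.0, 0.0]
wrist_force: [2.0, 0.1, 1.7]
gripper_width: -0.0003
finger_force: 1.1
```

```bash
python3 p3.py
```

```text
[ 0.41256334 -0.21605818  0.06506294  6.4316306 ] [ 0.001  0.    -1.   ] 11.55 [2.   0.13 1.73] -0.00032010271834449446
0.06 [ 0.40345017 -0.21679554  0.11083713  6.3       ] (array([-0.183, -0.006, -0.915]), np.float64(0.022))
0.014 [ 0.41138975 -0.21591901  0.06553597  6.3       ] (array([-0.023, -0.005, -0.009]), np.float64(0.022))
0.007 [ 0.41259795 -0.21578562  0.05864232  6.3       ] (array([ 0.001, -0.005,  0.128]), np.float64(0.022))
```

Contact as expected; I press on another ~6 mm.

Request:
{"api": "drive_tool", "payload": {"rows": [[[0,0,0.03],0],[[0,0,0.03],0],[[0,0,0.03],0],[[0,0,0.03],0],[[0,0,0],0]]}}

```text
clock: 12.05
position: [0.4118, -0.216, 0.0596]
ee_rot: [0.998, 0.056, -0.0, -0.0]
wrist_force: [-8.4, 3.5, 31.3]
gripper_width: -0.0
finger_force: 15.6
```

Request:
{"api": "drive_tool", "payload": {"rows": [[[0,0,-0.1],0],[[0,0,-0.3],0],[[0,0,-0.5],0],[[0,0,-0.5],0],[[0,0,-0.5],0],[[0,0.5,-0.5],0],[[0,0.5,-0.5],0],[[0,0.5,0],0],[[0,0.5,0],0],[[0,0.5,0],0]]}}

```text
clock: 13.05
position: [0.4259, -0.3411, 0.2038]
ee_rot: [0.998, 0.056, -0.0, -0.0]
wrist_force: [0.5, 0.9, -0.6]
gripper_width: 0.0
finger_force: 0.0
```

Request:
{"api": "drive_tool", "payload": {"rows": [[[0,0.5,0],0],[[0,0.5,0],0],[[0,0.5,0],0],[[0,0,0],0],[[0,0,0],0]]}}

```text
clock: 13.55
position: [0.4339, -0.4148, 0.2032]
ee_rot: [0.998, 0.056, -0.001, -0.0]
wrist_force: [0.6, 0.0, 0.3]
gripper_width: 0.0001
finger_force: 0.0
```

```bash
python3 st.py
python3 - <<'E'
from h import *
s=snap('scene');t=snap('top')
f=lambda i:cv2.resize(i,(400,400),interpolation=cv2.INTER_CUBIC)
cv2.imwrite('pics/e2.png',np.hstack([f(t['image'][165:275,250:360]),f(s['image'][130:270,245:385])]))
E
```

```text
[ 0.43390144 -0.41479578  0.20323047  6.37093839] [-0.001 -0.001 -1.   ] 13.55 [0.6  0.02 0.26] 0.00012396197331157127
```

View pics/e2.png

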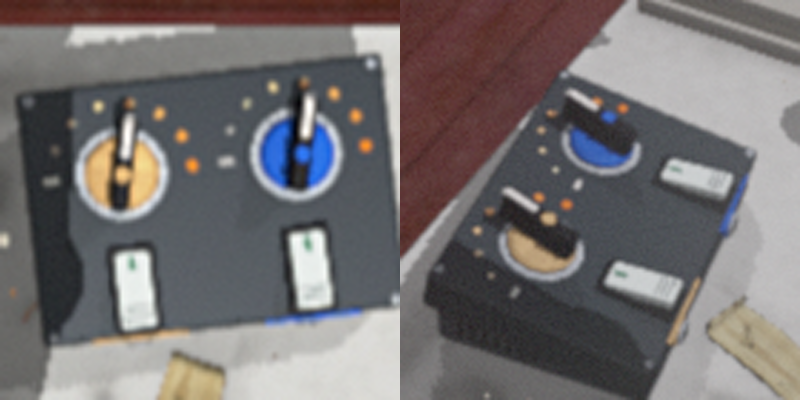

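The bars are parallel (top view (125, 160) and (303, 140)), and both rockers now look alike, i.e. on. The arm is clear, so I hand in.

```bash
python3 -c "
from workcell import r
print(r.sign_off())"
```

```text
the job is handed in; nothing more can be done
None
```

I pushed the blue selector three clicks from step 1 to step 4, matching the wood selector, then pressed the blue rocker on; the last pictures confirm both, the arm ended clear of everything, and I handed the job in at about 14 s (no verdict was returned).

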